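# Close a rebated pair of cupboard doors in the right order

### The arm

A 6-joint arm with a two-finger parallel gripper is mounted at the origin on a cart in front of the work surface, level with it; the furniture and walls round the work are solid. World frame = base frame: x ahead of the robot, y to its left, z up, the work surface at z = 0. Lengths are in mm, angles in rad, forces in N, time in s.
With the tool pointing down it reaches from about 275 to 750 mm from the base axis. Payload 10.2 kg.
Tool frame: the origin (TCP) lies between the finger pads; the fingertips stand 17 mm ahead of it and the grasp point (between the pads) lies 2 mm behind it (tips_ahead is the distance from the TCP to the fingertips, in mm); z points along the fingers, y is the line along which they close (so a half turn about z gives the same grasp; the last joint's range is limited). The gripper opens to 85 mm and grips with 20 to 120 N. Pads are 22 mm wide; open, the fingers measure 114 mm over their backs; the gripper's body (76 mm by 85 mm) begins 54 mm behind the grasp point. The pads swing forward as they close: fully open they stand 13 mm farther back than shut.
Start: joints at [0.981, 0.313, 1.498, -0, 1.331, -0.223], TCP at [188.294, 490.078, 248.294] pointing down, gripper open.
Joint ranges: [-2.94, 2.94], [-0.97, 2.17], [0.19, 2.56], [-1.23, 4.37], [0.02, 3.11], [-2.88, 2.88]. Speed limits (rad/s): [2.39, 2.39, 3.01, 3.14, 3.14, 3.14].

### API

Orientations are given as a unit quaternion [w, x, y, z].
In Python, from rig import sense, capture, finish_job, boxes_of, tips_ahead gives the robot as it stands.
- The arm moves only by the tool drive_tool, never from a script. Its argument "commands" is text: rows parted by semicolons, each of 7 numbers parted by spaces: the shift along the world's x, y, z in units of 0.1 m (1.0 is 0.1 m), then the turn, a rotation vector about the world's x, y, z in units of pi/4 rad (1.0 is pi/4 rad), then the opening in per cent of the stroke, from 0 (shut) to 100 (fully open). A call has 1 to 20 rows; each row shifts and turns the commanded pose from where the row before left it; what a row does not reach is not made up. A row lasts 1/12 s, in which the tool goes at most 41.7 mm and 7.16 degrees, less where a joint would pass 70% of its speed; a pose out of reach is approached as far as the arm can. A call with a number of a shift or a turn outside -1 to 1 is refused whole. A call with a gripper value outside its range is refused whole. The fingers move at their own pace and stop on an object; "force" is the grip in N (left out, the last holds). Time passes only in rows, so rows that do not move let the fingers close. It gives the time, the measured TCP pose, the force, the opening and the grip force at its end, in the units of the state.
- sense(): the state, without advancing time (a new reading comes with each control period).
- capture(name): name is "scene" or "top" or "wrist"; returns a dict with "pixels" (400x640x3 uint8, blue, green, red), "fov_y" (degrees; the focal length in pixels is half the picture's height over the tangent of half this angle, whatever the lens; pixels are square), "cx", "cy" (the principal point, pixels), "position" and "attitude" of the camera in the world; the wrist camera has in their place "tool_from_camera" (4x4, takes a point from camera to tool coordinates, whose origin is the TCP and whose axes are the flange's). Camera axes: x right, y down, z forward; pixel columns grow to the right and rows downward; lengths in mm; the calibration is good to about 2 mm. A picture is of the moment at which its call begins: read the wrist's pose just before it. There is no depth.
- finish_job(): hands the job in; it is judged then, once.
Trained networks look in a picture, given as the dict that the camera call returned (one of the last four; its "shot" number tells which), for a name from the list of things; names that differ only in an ending like _2 or _b are one class to them, and where a whole thing is asked for, a point or a joint stands for the part that bears it (a point fixed in the world has none). Each returns a list of dicts, best first, with "confidence" (0 to 1); they miss things now and then, are a little off and sometimes report something else, mostly with a low value. They report only what shows in the picture. A call takes as long as a camera call.
- boxes_of(picture, name): "position" ([column, row] in pixels, amid what is visible of it).
The state is a dict: "time_s": time; "joints": joint angles; "dq": joint speeds; "tau": joint torques, N m; "eef_pos": TCP position; "ee_rot": TCP orientation; "force": force on the tool from outside, world axes, zero at the start; "wrist_torque": the same for the moment, N m; "grip_width": opening from 0.0 (shut) to 1.0 (fully open); "grip_force": force on a finger pad.
Only numpy, scipy, OpenCV 4.12 (cv2) and the standard library are available. Lean on these libraries where they do the work, as an engineer would, in place of code of your own. Each camera call takes 0.05 s, during which the arm holds its last target. There are 200 camera calls.

### The job

The bench cupboard will not close: its right leaf, which carries the cover strip, was shut first, so the left leaf is shut out. Pull the right leaf open through its sprung roller catch, press the left leaf home until its catch snaps and it rests on its stop, then press the right leaf home over it in the same way. Press gently, never ramming a leaf against its stop, and leave the two jars and the carton on the bench undisturbed.

Things in the scene. Friction and masses are not known exactly. Their poses are not given: they have to be found in the camera images.
- cupboard: White bench cupboard, 150 deep (x), 360 wide (y), 212 mm high, fixed. Origin: centre of its underside on the bench; x to its back, y to its left, z up. Two leaves, hinged at the left and right walls, fill the front (x = -75 mm), set in under the 10 mm roof board. The right leaf carries an aluminium strip that laps 11 mm over the front of the left leaf, so the left must be home first.
- left_leaf (a joint): Angle (rad) of the left leaf (no strip): 0 in the plane of the front, grows as it swings out towards the robot, up to 1.6; stays where left. Starts ajar. Its catch is set at a depth that is NOT known: home lies anywhere from -0.01 to -0.17 rad (1 to 24 mm behind the front, near its free edge). From about 7 mm before home at the handle the rollers resist.
- right_leaf (a joint): Angle (rad) of the right leaf (with the cover strip): 0 when home, grows as it swings out towards the robot, up to 1.6; stays where left. Starts home. At about 0.5 or more it is out of the left leaf's way. Each catch: pulling through takes about 5 N at the handle, pressing in about 9 N, after which the leaf snaps in by itself on to a hard stop. Swinging a leaf freely does not shut it.
- left_hinge (a point): Point on the left leaf's upright hinge axis, in its outer face, at handle height (176 mm). Turns with the leaf: x inward through the leaf, -y along the leaf to its free edge, z up. Leaf: 14 mm thick (local x 0 to 14 mm), 166 mm from hinge to free edge, 20 to 200 mm above the bench.
- right_hinge (a point): Point on the right leaf's upright hinge axis, in its outer face, at handle height (176 mm). Turns with the leaf: x inward through the leaf, +y along the leaf to its free edge, z up. Same size as the left leaf.
- left_handle (a point): Middle of the left leaf's level steel bar handle: bar 10 mm thick, 38 mm straight, parallel to the leaf, its axis 35 mm out from the outer face (30 mm free behind it), 125 mm from the hinge, 176 mm above the bench, 36 mm below the cupboard's top. Axes as the leaf: x inward, y along the bar.
- right_handle (a point): Middle of the right leaf's level steel bar handle, the same as the left one: 10 mm thick, 38 mm straight, axis 35 mm out from the outer face, 125 mm from the hinge, 176 mm above the bench. Axes as the leaf: x inward, y along the bar.
- left_stop (a joint): How far the left leaf presses its stop pad in (m; 0 = not touched). Hidden behind the leaf, stiff: 20 N per mm. The catch alone holds a snapped-in leaf on it with about 4 N (0.2 mm), too little to see in this noisy reading; pressing it in more than 1 mm (20 N) is ramming.
- right_stop (a joint): How far the right leaf presses its stop pad in (m; 0 = not touched), as for the left: stiff, 20 N per mm, about 0.2 mm when the leaf is held home by its catch, never more than 1 mm (20 N).
- jar: Bystander: round dye jar, white cap, 38 mm in diameter, 34 mm high, loose on the bench to the right of the leaves. Origin: centre of its underside.
- flat_jar: Bystander: flat white jar with a dark lid, 32 mm in diameter, 20 mm high, loose on the bench to the right. Origin: centre of its underside.
- carton: Bystander: small white carton 36x29x38 mm, loose on the bench to the right. Origin: centre of its underside.

How it is judged (in metres and radians):
On the way, in this order (a step that is already met when the one before it is completed fails the run):
1. the right leaf is pulled open through its catch, out of the left leaf's way (value of joint right_leaf above 0.4 rad), for 0.2 s.
2. the left leaf is past its rollers and home on its stop (value of joint left_stop above 8e-05 m), for 0.3 s.
At the end, for the whole second after the job is handed in: Both leaves are shut and at rest, each past its rollers and held by its catch on its stop pad (pad pressed in by more than 0.08 mm), the right leaf's strip over the left leaf (value of joint each of left_stop, right_stop above 8e-05 m and velocity of joint left_leaf between -0.05 and 0.05 rad/s and velocity of joint right_leaf between -0.05 and 0.05 rad/s); the robot touches nothing.
It fails at once if a leaf is rammed against its stop: a stop pad is pressed in by more than 1 mm (20 N) (value of joint any of left_stop, right_stop above 0.001 m).
It fails at once if one of the two jars or the carton on the bench is pushed more than 20 mm from its place (distance of any of jar, flat_jar, carton from where it was at the start of the episode above 0.02 m).
It also fails if it takes over 64 s, if anything falls off the work surface, if the arm or the gripper's body presses on something with over 40 N, if the wrist force passes 120 N, or if a joint passes its speed limit or range.

## Working session

There is one attempt and no reset: what is moved stays moved. The work goes in short steps, Python scripts to look and compute and a tool call to move; the robot and the scene stay as the last step left them, time stands still between calls to the robot, and variables do not carry over. Pictures are saved under pics/ and viewed, at most 10 in all, crops included, and the job is handed in when it is done.

Besides the shell and the picture viewer there is one more tool, called after "Emit:" as name(argument=value, ...), one argument or row to a line, values as JSON. drive_tool: Moves the arm, as the interface text tells. Shifts and turns lie within -1 to 1; 1 stands for 0.1 m of shift or pi/4 rad of turn. Its arguments: {"type":"object","properties":{"commands":{"type":"string"},"force":{"type":"number"}},"required":["commands"]}

```bash
ls; mkdir -p pics
cat > h.py <<'E'
import numpy as np, cv2
from scipy.spatial.transform import Rotation as R
from rig import *
def Rq(q): return R.from_quat([q[1],q[2],q[3],q[0]])
def cam(p):
    f=p["pixels"].shape[0]/2/np.tan(np.radians(p["fov_y"])/2)
    a=np.array(p["attitude"]); M=a if a.shape==(3,3) else Rq(a).as_matrix()
    return f,M,np.array(p["position"])
def ray(p,uv,z):
    f,M,c=cam(p); d=M@np.array([(uv[0]-p["cx"])/f,(uv[1]-p["cy"])/f,1]); return c+d*(z-c[2])/d[2]
def proj(p,X):
    f,M,c=cam(p); v=M.T@(np.array(X)-c); return p["cx"]+f*v[0]/v[2],p["cy"]+f*v[1]/v[2]
E
python3 - <<'E'
from h import *
np.set_printoptions(precision=3,suppress=True)
s=sense(); print(s, tips_ahead)
ims=[]
for n in ["scene","top"]:
    p=capture(n); cv2.imwrite(f"pics/{n}0.png",p["pixels"]); print(n,p["fov_y"],p["cx"],p["cy"],p["position"],p["attitude"])
    for k in ["cupboard","left_leaf","right_leaf","left_handle","right_handle","jar","flat_jar","carton"]:
        print(k,[(np.round(b["position"],1),round(b["confidence"],2)) for b in boxes_of(p,k)[:3]])
E
```

```text
pics
{'time_s': 0.0, 'joints': array([ 0.981,  0.313,  1.498, -0.   ,  1.331, -0.223]), 'dq': array([ 0.   ,  0.   , -0.001, -0.001, -0.001,  0.001]), 'tau': array([  0.002, -41.227, -25.974,  -0.   ,   0.004,   0.   ]), 'eef_pos': array([188.152, 489.867, 247.721]), 'ee_rot': array([-0.   ,  0.182,  0.983, -0.001]), 'force': array([-0.141, -0.588, -0.521]), 'wrist_torque': array([ 0.008,  0.017, -0.033]), 'grip_force': 0.0, 'grip_width': 1.001767958208156} 17.0
scene 52.94950532077287 328.5497340493407 201.3289257046334 [-58.004 -96.442 726.7  ] [ 0.271 -0.591  0.696 -0.306]
cupboard [(array([271.5, 172.1]), 0.56), (array([449.6, 244.7]), 0.51)]
left_leaf [(array([233.6, 201.6]), 0.78)]
right_leaf [(array([304.5, 179.2]), 0.8)]
left_handle [(array([234.2, 199.8]), 0.82)]
right_handle [(array([306.5, 180.2]), 0.83)]
jar [(array([414.5, 286.9]), 0.62)]
flat_jar [(array([426.1, 274.2]), 0.48)]
carton [(array([449. , 243.8]), 0.84)]
top 44.19972159733081 312.44777661886553 197.27611493448464 [ -12.318 -453.078  959.066] [-0.284  0.807 -0.487  0.177]
cupboard [(array([317.1, 138.6]), 0.81)]
left_leaf [(array([262.8, 157.5]), 0.92), (array([430.8, 301.4]), 0.6)]
right_leaf [(array([338.2, 168.4]), 0.85), (array([264.2, 155.6]), 0.32)]
left_handle [(array([265.9, 155.7]), 0.96)]
right_handle [(array([337.2, 170.6]), 0.59)]
jar [(array([260. , 156.4]), 0.72), (array([358.5, 322.5]), 0.61)]
flat_jar [(array([384.7, 321.9]), 0.6)]
carton [(array([434.4, 298.3]), 0.52)]
```

View pics/scene0.png

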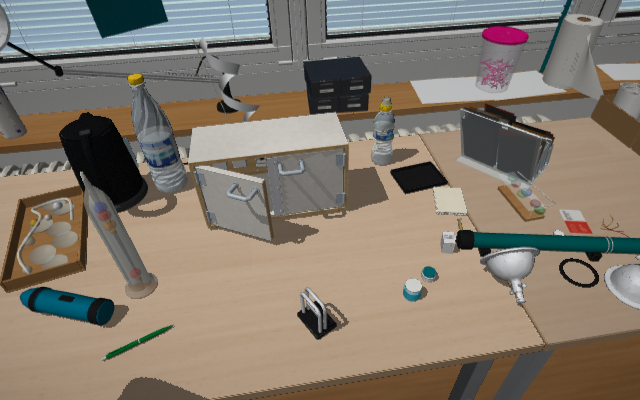

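View pics/top0.png

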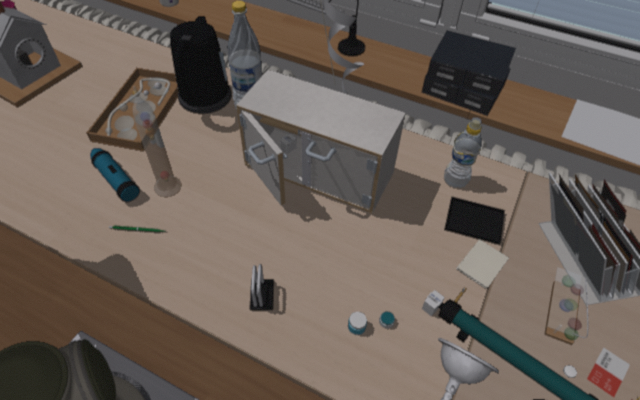

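The scene view shows the cupboard roof at about (190–347, 115–160), with the left leaf ajar and its handle at (240,190). The right leaf is shut, with its handle at (290,167). I'll zoom in to get the corners.

Run:
```python
import cv2,numpy as np
a=cv2.imread("pics/scene0.png")[105:255,180:380]; b=cv2.imread("pics/top0.png")[65:215,225:425]
cv2.imwrite("pics/za.png",cv2.resize(a,None,fx=4,fy=4,interpolation=cv2.INTER_CUBIC))
cv2.imwrite("pics/zb.png",cv2.resize(b,None,fx=4,fy=4,interpolation=cv2.INTER_CUBIC))
```

```text
(no output)
```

View pics/za.png

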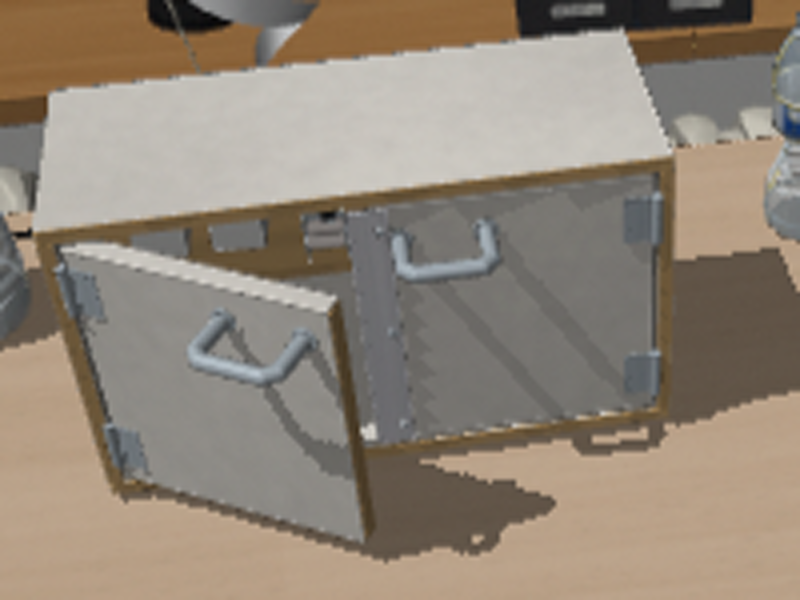

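View pics/zb.png

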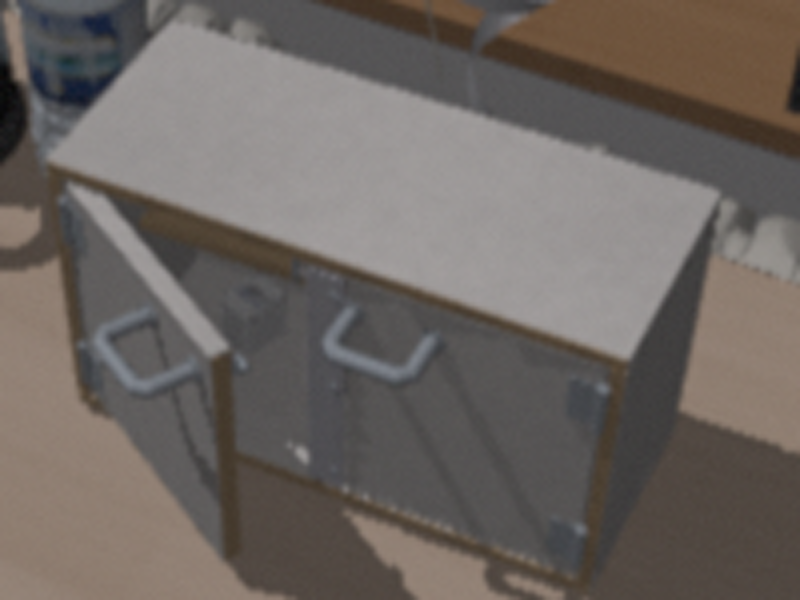

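```bash
cat > fit.py <<'E'
from h import *
from scipy.optimize import least_squares
Ps=capture("scene"); Pt=capture("top")
Z=lambda x,y,o:((x+.5)/4-.5+o[0],(y+.5)/4-.5+o[1])
S=(180,105);T=(225,65)
B=dict(FL=(-75,180,212),FR=(-75,-180,212),BR=(75,-180,212),BL=(75,180,212),bFL=(-75,180,0),bFR=(-75,-180,0))
so=dict(FL=(36,236),FR=(672,158),BR=(625,30),BL=(50,92),bFL=(118,495),bFR=(664,412))
to=dict(FL=(50,165),FR=(627,362),BR=(720,193),BL=(175,18),bFL=(85,400),bFR=(585,585))
def leafpt(lx,ly,z,q,h,side):
    # side +1 left; local x inward, y ; leaf rotates outward by q
    # along-leaf dir d, inward n
    c,s=np.cos(q),np.sin(q)
    d=np.array([-s,-side*c]); n=np.array([c,-side*s])
    p=np.array([-75,side*h])+d*ly+n*lx
    return (p[0],p[1],z)
def W(v,X):
    c,s=np.cos(v[2]),np.sin(v[2]); return np.array([v[0]+c*X[0]-s*X[1],v[1]+s*X[0]+c*X[1],X[2]])
def items(v):
    q,h=v[3],v[4]
    for k,X in B.items():
        yield k,Ps,X,Z(*so[k],S); yield k,Pt,X,Z(*to[k],T)
    for k,(lx,ly,z),a,b in [("tf",(0,166,200),(331,311),(212,360)),("bf",(0,166,20),(366,543),(228,560)),("lh",(-35,125,176),(231,368),(122,367))]:
        X=leafpt(lx,ly,z,q,h,1); yield k,Ps,X,Z(*a,S); yield k,Pt,X,Z(*b,T)
    X=leafpt(-35,125,176,0,h,-1); yield "rh",Ps,X,Z(447,270,S); yield "rh",Pt,X,Z(366,362,T)
def res(v): 
    r=[]
    for k,P,X,o in items(v): r+=list(np.array(proj(P,W(v,X)))-o)
    return np.array(r+[(v[4]-168)/2])
if __name__=="__main__":
    np.set_printoptions(precision=2,suppress=True)
    o=least_squares(res,[500,150,0,.6,168],loss="soft_l1",x_scale=[100,100,.1,.1,5]); v=o.x
    print(v.round(4),o.cost)
    for (k,P,X,ob),r in zip(items(v),res(v)[:-1].reshape(-1,2)): print(k,r)
    for n,X in [("lhinge",leafpt(0,0,176,0,v[4],1)),("rhinge",leafpt(0,0,176,0,v[4],-1)),("rh",leafpt(-35,125,176,0,v[4],-1)),("lh",leafpt(-35,125,176,v[3],v[4],1)),("lfree",leafpt(0,166,176,v[3],v[4],1))]: print(n,W(v,X))
    for k,uv,z in [("jar",(358,322),20),("flat",(387,320),12),("carton",(433,300),20)]: print(k,ray(Pt,uv,z))
    for k,uv,z in [("jar",(413,289),20),("flat",(428.5,273.5),12),("carton",(449,243),20)]: print(k,ray(Ps,uv,z))
E
python3 fit.py
```

```text
[771.69 -71.87   0.03   0.54 166.81] 18.490870294429786
FL [-1.6  -1.01]
FL [-0.71 -2.  ]
FR [ 0.8  -0.31]
FR [ 1.2  -0.77]
BR [-0.13 -0.29]
BR [ 1.63 -0.92]
BL [-0.27 -0.54]
BL [ 0.03 -0.72]
bFL [-1.13  2.12]
bFL [-0.53  1.71]
bFR [1.42 3.7 ]
bFR [1.36 4.12]
tf [-0.83 -0.15]
tf [ 0.32 -1.45]
bf [-0.03  0.46]
bf [-0.28  0.55]
lh [0.4  0.27]
lh [ 0.13 -0.79]
rh [-0.03  0.73]
rh [-0.04  0.6 ]
lhinge [692.47  92.98 176.  ]
rhinge [ 700.95 -240.54  176.  ]
rh [ 662.78 -116.47  176.  ]
lh [600.22   1.65 176.  ]
lfree [610.36 -51.29 176.  ]
jar [ 420.87 -340.37   20.  ]
flat [ 456.57 -390.55   12.  ]
carton [ 539.92 -459.73   20.  ]
jar [ 420.49 -341.3    20.  ]
flat [ 460.07 -390.62   12.  ]
carton [ 532.12 -464.98   20.  ]
```

```bash
sed -i 's/,bFL=(-75,180,0),bFR=(-75,-180,0))/)/' fit.py; python3 fit.py
```

```text
[769.92 -71.98   0.03   0.53 167.35] 7.075408105516216
FL [-1.64 -0.55]
FL [-1.09 -1.55]
FR [0.99 0.11]
FR [ 0.92 -0.22]
BR [0.04 0.05]
BR [ 1.4  -0.44]
BL [-0.29 -0.18]
BL [-0.3  -0.33]
tf [-0.66 -0.06]
tf [ 0.38 -1.29]
bf [0.13 0.55]
bf [-0.23  0.7 ]
lh [0.62 0.52]
lh [ 0.1  -0.47]
rh [0.32 1.17]
rh [-0.15  1.21]
lhinge [690.71  93.41 176.  ]
rhinge [ 699.18 -241.18  176.  ]
rh [ 661.03 -117.1   176.  ]
lh [599.35   1.2  176.  ]
lfree [610.01 -51.65 176.  ]
jar [ 420.87 -340.37   20.  ]
flat [ 456.57 -390.55   12.  ]
carton [ 539.92 -459.73   20.  ]
jar [ 420.49 -341.3    20.  ]
flat [ 460.07 -390.62   12.  ]
carton [ 532.12 -464.98   20.  ]
```

Emit:
drive_tool(
  commands="0.2 -0.25 0.05 0 0 -0.06 30;0.2 -0.25 0.05 0 0 -0.06 30;0.2 -0.25 0.05 0 0 -0.06 30;0.2 -0.25 0.05 0 0 -0.06 30;0.2 -0.25 0.05 0 0 -0.06 30;0.2 -0.25 0.05 0 0 -0.06 30;0.2 -0.25 0.05 0 0 -0.06 30;0.2 -0.25 0.05 0 0 -0.06 30;0.2 -0.25 0.05 0 0 -0.06 30;0.2 -0.25 0.05 0 0 -0.06 30;0.2 -0.25 0 0 0 -0.06 30;0.2 -0.25 0 0 0 -0.06 30;0.2 -0.25 0 0 0 -0.06 30;0.2 -0.25 0 0 0 -0.06 30;0.2 -0.25 0 0 0 -0.06 30;0.2 -0.25 0 0 0 -0.06 30;0.2 -0.25 0 0 0 -0.06 30;0.2 -0.25 0 0 0 -0.06 30;0.2 -0.25 0 0 0 -0.06 30;0.2 -0.25 0 0 0 -0.06 30",
  force=20,
)

```text
time_s: 2.77
eef_pos: [589.1, -11.4, 298.3]
ee_rot: [0.0, 0.61, 0.792, 0.0]
force: [0.2, 1.5, 0.7]
grip_width: 0.304
grip_force: 0.0
```

Emit:
drive_tool(
  commands="0.18 -0.27 -0.05 0 0 -0.075 30;0.18 -0.27 -0.05 0 0 -0.075 30;0.18 -0.27 -0.05 0 0 -0.075 30;0.18 -0.25 -0.05 0 0 -0.075 30;0 0 0 0 0 0 30;0 0 0 0 0 0 30;0 0 0 0 0 0 30",
)

```text
time_s: 3.35
eef_pos: [660.2, -115.4, 278.4]
ee_rot: [-0.0, 0.698, 0.717, 0.0]
force: [0.7, 1.3, 0.1]
grip_width: 0.299
grip_force: 0.0
```

Run:
```python
from h import *
s=sense(); print(s["eef_pos"],s["ee_rot"],s["joints"])
p=capture("wrist"); print(np.round(p["tool_from_camera"],3),p["fov_y"],p["cx"],p["cy"])
cv2.imwrite("pics/w1.png",p["pixels"])
print([(b["position"],b["confidence"]) for b in boxes_of(p,"right_handle")[:2]])
T=np.eye(4);T[:3,:3]=Rq(s["ee_rot"]).as_matrix();T[:3,3]=s["eef_pos"]
T=T@np.array(p["tool_from_camera"]); f=200/np.tan(np.radians(p["fov_y"])/2)
for X in [(661,-117,176),(663,-117,176)]:
    v=np.linalg.inv(T)@np.array([*X,1]); print(p["cx"]+f*v[0]/v[2],p["cy"]+f*v[1]/v[2])
```

```text
[ 660.15123128 -115.39139706  278.38740764] [-1.25528841e-04  6.97551388e-01  7.16534743e-01  8.27869742e-05] [-3.47562603e-01  6.40497075e-01  9.24067405e-01  2.54271367e-04
  1.57718878e+00 -3.74408324e-01]
[[  -0.      -0.96    -0.281   71.962]
 [   1.      -0.      -0.       0.191]
 [   0.      -0.281    0.96  -125.491]
 [   0.       0.       0.       1.   ]] 59.82596733365092 321.4176985282909 197.97687503223662
[([363.2, 189.0], 0.7)]
322.4771760367346 207.42853064400353
325.38025301449073 207.50181666148248
```

View pics/w1.png

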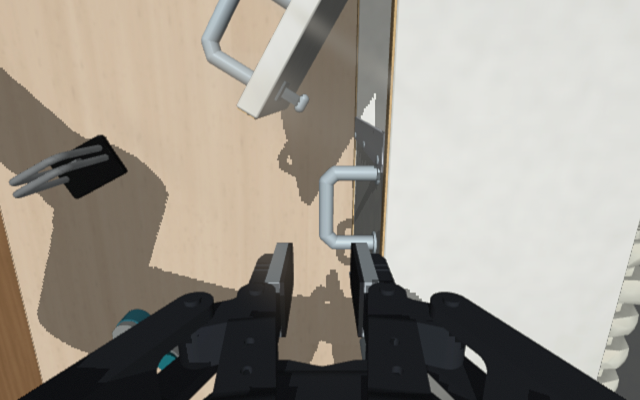

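The wrist view shows the bar at column 326, rows 178–242, centred about (326,209). That puts its axis near (663,-118), and the finger gap is well placed, so I'll descend.

Emit:
drive_tool(
  commands="0.02 -0.03 -0.2 0 0 0 30;0 0 -0.2 0 0 0 30;0 0 -0.2 0 0 0 30;0 0 -0.15 0 0 0 30;0 0 -0.1 0 0 0 30;0 0 0 0 0 0 30;0 0 0 0 0 0 30",
)

```text
time_s: 4.03
eef_pos: [662.4, -118.5, 194.2]
ee_rot: [0.0, 0.698, 0.716, 0.0]
force: [0.1, 0.5, 1.1]
grip_width: 0.302
grip_force: 0.0
```

Emit:
drive_tool(
  commands="0 0 -0.1 0 0 0 30;0 0 -0.1 0 0 0 30;0 0 0 0 0 0 30;0 0 0 0 0 0 30",
)

```text
time_s: 4.37
eef_pos: [664.5, -119.2, 185.3]
ee_rot: [0.007, 0.697, 0.717, 0.003]
force: [-25.3, 6.1, 54.6]
grip_width: 0.3
grip_force: 29.8
```

Run:
```python
from h import *
p=capture("wrist"); s=sense(); print(s["force"],s["eef_pos"]); cv2.imwrite("pics/w2.png",p["pixels"])
```

```text
[-26.38147441   6.70003749  53.5433309 ] [ 664.48591236 -119.23761402  185.35517943]
```

View pics/w2.png

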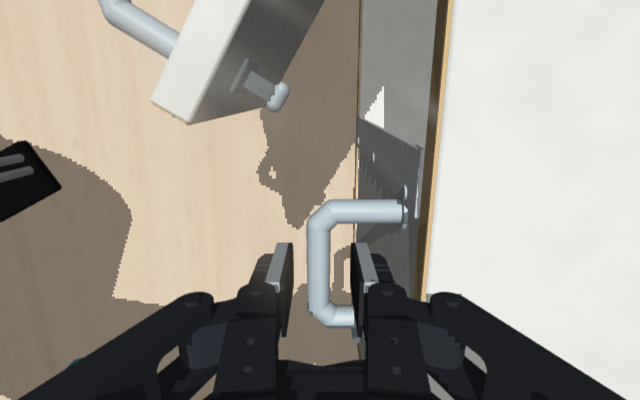

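The view shows the fingers straddling the bar (column 318), but the inner knuckle, near (450,298), is resting on the roof edge. A vertical grasp won't fit. I'll back off and come in tilted 45° from the front.

Emit:
drive_tool(
  commands="0 0 0.2 0 0 0 30;0 0 0.2 0 0 0 30;-0.1 0 0.25 0 0 0 30;-0.2 0 0.25 0 0 0 30;-0.3 0 0.2 0 -0.1 0 30;-0.2 0 0 0 -0.15 0 35;0 0 0 0 -0.15 0 40;0 0 0 0 -0.15 0 50;0 0 0 0 -0.15 0 50;0 0 0 0 -0.15 0 50;0 0 0 0 -0.15 0 50;0 0 0 0 0 0 50;0 0 0 0 0 0 50",
)

```text
time_s: 5.5
eef_pos: [582.2, -118.5, 283.5]
ee_rot: [0.268, 0.647, 0.664, 0.262]
force: [-1.0, 0.4, 0.8]
grip_width: 0.501
grip_force: 0.0
```

```bash
cat >> h.py <<'E'
def st():
    s=sense(); r=Rq(s["ee_rot"]).as_matrix(); print("t",s["time_s"],"tcp",np.round(s["eef_pos"],1),"a",r[:,2].round(3),"y",r[:,1].round(3),"F",np.round(s["force"],1),"q",np.round(s["joints"],2),"gw",round(s["grip_width"],3)); return s
def wproj(p,s,X):
    T=np.eye(4);T[:3,:3]=Rq(s["ee_rot"]).as_matrix();T[:3,3]=s["eef_pos"]
    T=T@np.array(p["tool_from_camera"]); f=200/np.tan(np.radians(p["fov_y"])/2)
    v=np.linalg.inv(T)@np.array([*X,1]); return p["cx"]+f*v[0]/v[2],p["cy"]+f*v[1]/v[2]
E
python3 - <<'E'
from h import *
s=st(); p=capture("wrist"); print(wproj(p,s,(663,-118,176)),[(b["position"],b["confidence"]) for b in boxes_of(p,"right_handle")[:2]])
E
```

```text
t 5.5 tcp [ 582.2 -118.5  283.5] a [ 0.694  0.002 -0.72 ] y [0.719 0.026 0.694] F [-1.   0.4  0.8] q [-0.55  0.14  1.8   0.68  0.62 -1.02] gw 0.501
(np.float64(300.00806695072197), np.float64(192.21135020277202)) [([303.3, 195.8], 0.6)]
```

Emit:
drive_tool(
  commands="0 0 -0.27 0 0 0 50;0.2 0 -0.2 0 0 0 50;0.2 0 -0.2 0 0 0 50;0.2 0 -0.2 0 0 0 50;0.1 0 -0.1 0 0 0 50;0.07 0 -0.07 0 0 0 50;0.07 0.005 -0.06 0 0 0 50;0 0 0 0 0 0 50;0 0 0 0 0 0 50",
)

```text
time_s: 6.35
eef_pos: [666.9, -117.7, 173.8]
ee_rot: [0.268, 0.646, 0.665, 0.263]
force: [0.5, -1.3, -0.5]
grip_width: 0.498
grip_force: 0.0
```

Run:
```python
from h import *
s=st(); p=capture("wrist"); print(wproj(p,s,(663,-118,176)));cv2.imwrite("pics/w3.png",p["pixels"])
```

```text
t 6.35 tcp [ 666.9 -117.7  173.8] a [ 0.697  0.003 -0.717] y [0.717 0.027 0.696] F [ 0.5 -1.3 -0.5] q [-0.46  0.45  1.7   0.88  0.42 -1.21] gw 0.498
(np.float64(318.0126030609665), np.float64(287.5398841071286))
```

View pics/w3.png

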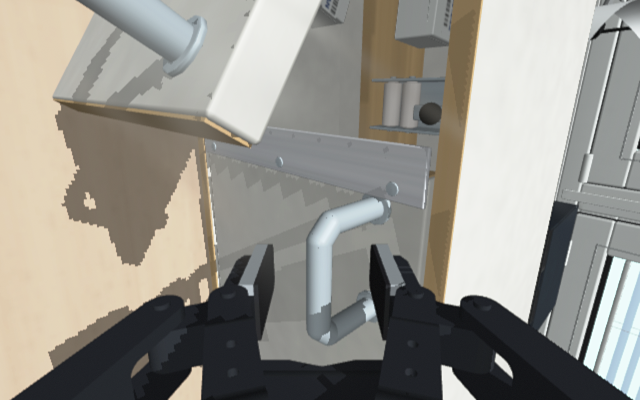

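The bar (column 320, rows 240–340) lies between the pads, which are clear of the roof. Closing on it now.

Emit:
drive_tool(
  commands="0 0 0 0 0 0 0;0 0 0 0 0 0 0;0 0 0 0 0 0 0;0 0 0 0 0 0 0;0 0 0 0 0 0 0;0 0 0 0 0 0 0",
  force=40,
)

```text
time_s: 6.9
eef_pos: [666.2, -117.9, 173.4]
ee_rot: [0.268, 0.646, 0.664, 0.263]
force: [-7.3, 0.0, 2.4]
grip_width: 0.102
grip_force: 39.0
```

Run:
```python
from h import *
st()
# arc: bar about right hinge; heading yaw .025
h=np.array([700.5,-241.5]); y0=.0255
def bar(q,h=h):
    q=q+y0; d=np.array([-np.sin(q),np.cos(q)]); n=np.array([np.cos(q),np.sin(q)]); return h+125*d-35*n
for q in np.arange(0,1.21,.1): print(round(q,2),bar(q).round(1),(bar(q+.05)-bar(q)).round(2), (bar(q)-bar(0)).round(1))
```

```text
t 6.9 tcp [ 666.2 -117.9  173.4] a [ 0.696  0.003 -0.718] y [0.718 0.027 0.696] F [-7.3  0.   2.4] q [-0.46  0.45  1.71  0.89  0.41 -1.21] gw 0.102
0.0 [ 662.3 -117.4] [-6.15 -2.06] [0. 0.]
0.1 [ 650.1 -121.9] [-5.92 -2.67] [-12.2  -4.4]
0.2 [ 638.4 -127.5] [-5.62 -3.24] [-23.9 -10.1]
0.3 [ 627.4 -134.3] [-5.27 -3.79] [-35.  -16.8]
0.4 [ 617.  -142.1] [-4.86 -4.3 ] [-45.3 -24.7]
0.5 [ 607.5 -150.9] [-4.41 -4.76] [-54.8 -33.5]
0.6 [ 598.9 -160.7] [-3.91 -5.18] [-63.4 -43.2]
0.7 [ 591.4 -171.2] [-3.38 -5.54] [-70.9 -53.8]
0.8 [ 584.9 -182.4] [-2.81 -5.85] [-77.4 -65. ]
0.9 [ 579.6 -194.3] [-2.21 -6.1 ] [-82.7 -76.8]
1.0 [ 575.5 -206.6] [-1.59 -6.29] [-86.8 -89.2]
1.1 [ 572.6 -219.2] [-0.95 -6.42] [ -89.7 -101.8]
1.2 [ 571.  -232.1] [-0.31 -6.48] [ -91.3 -114.7]
```

Emit:
drive_tool(
  commands="-0.06 -0.02 0 0 0 0.06 0;-0.06 -0.025 0 0 0 0.06 0;-0.06 -0.027 0 0 0 0.064 0;-0.058 -0.03 0 0 0 0.064 0;-0.056 -0.032 0 0 0 0.064 0;-0.054 -0.035 0 0 0 0.064 0;0 0 0 0 0 0 0;0 0 0 0 0 0 0",
)

```text
time_s: 7.57
eef_pos: [631.1, -133.8, 173.4]
ee_rot: [0.225, 0.541, 0.753, 0.301]
force: [-4.0, 5.2, 2.9]
grip_width: 0.102
grip_force: 39.8
```

Run:
```python
from h import *
st()
```

```text
t 7.5667 tcp [ 631.1 -133.8  173.4] a [ 0.664  0.209 -0.718] y [0.679 0.234 0.696] F [-4.   5.2  2.9] q [-0.6   0.44  1.73  1.    0.71 -1.62] gw 0.102
```

Emit:
drive_tool(
  commands="-0.052 -0.038 0 0 0 0.064 0;-0.05 -0.04 0 0 0 0.064 0;-0.048 -0.043 0 0 0 0.064 0;-0.046 -0.045 0 0 0 0.064 0;-0.044 -0.047 0 0 0 0.064 0;-0.041 -0.05 0 0 0 0.064 0;-0.039 -0.052 0 0 0 0.064 0;-0.036 -0.054 0 0 0 0.064 0;0 0 0 0 0 0 0;0 0 0 0 0 0 0",
)

```text
time_s: 8.4
eef_pos: [594.5, -169.7, 173.5]
ee_rot: [0.159, 0.379, 0.846, 0.341]
force: [-15.3, 7.9, 8.9]
grip_width: 0.104
grip_force: 40.4
```

Emit:
drive_tool(
  commands="-0.034 -0.055 0 0 0 0.064 0;-0.031 -0.057 0 0 0 0.064 0;-0.028 -0.058 0 0 0 0.064 0;-0.025 -0.06 0 0 0 0.064 0;-0.022 -0.061 0 0 0 0.064 0;-0.02 -0.062 0 0 0 0.064 0;0 0 0 0 0 0 0;0 0 0 0 0 0 0",
)

```text
time_s: 9.07
eef_pos: [577.6, -205.7, 173.4]
ee_rot: [0.105, 0.248, 0.893, 0.361]
force: [-23.4, 5.1, 9.3]
grip_width: 0.099
grip_force: 40.4
```

Run:
```python
from h import *
st()
```

```text
t 9.0667 tcp [ 577.6 -205.7  173.4] a [ 0.367  0.593 -0.717] y [0.366 0.617 0.697] F [-23.4   5.1   9.3] q [-0.81  0.61  1.43  0.75  1.4  -2.09] gw 0.099
```

Emit:
drive_tool(
  commands="0 0 0 0 0 0 50;0 0 0 0 0 0 50;0 0 0 0 0 0 50;0 0 0 0 0 0 50;-0.04 -0.06 0.07 0 0 0 50;-0.07 -0.12 0.14 0 0 0 50;-0.07 -0.12 0.14 0 0 0 50;-0.07 -0.12 0.14 0 0 0 50;-0.07 -0.12 0.14 0 0 0 50;0 0 0.2 0 0 0 20;0 0 0.2 0 0 0 0;0 0 0 0 0 0 0",
)

```text
time_s: 10.07
eef_pos: [548.5, -262.1, 280.7]
ee_rot: [0.112, 0.248, 0.893, 0.358]
force: [-0.5, -0.9, 0.4]
grip_width: 0.076
grip_force: 0.0
```

Run:
```python
from h import *
st(); p=capture("top"); cv2.imwrite("pics/t2.png",cv2.resize(p["pixels"][65:245,215:455],None,fx=3.3,fy=3.3,interpolation=cv2.INTER_CUBIC))
for k in ["left_handle","right_handle"]: print(k,[(b["position"],b["confidence"],ray(p,b["position"],176)) for b in boxes_of(p,k)[:2]])
p=capture("scene")
for k in ["left_handle","right_handle"]: print(k,[(b["position"],b["confidence"],ray(p,b["position"],176)) for b in boxes_of(p,k)[:2]])
```

```text
t 10.0667 tcp [ 548.5 -262.1  280.7] a [ 0.378  0.583 -0.719] y [0.363 0.621 0.695] F [-0.5 -0.9  0.4] q [-0.91  0.52  1.28  0.72  1.63 -2.01] gw 0.076
left_handle [([248.6, 113.7], 0.56, array([709.89196959,  88.17301811, 176.        ]))]
right_handle [([315.0, 226.5], 0.87, array([ 491.79972661, -202.53135852,  176.        ]))]
left_handle [([240.3, 205.2], 0.87, array([572.99841025,  -3.77549198, 176.        ]))]
right_handle [([321.3, 214.6], 0.98, array([ 516.83874489, -163.4468647 ,  176.        ]))]
```

View pics/t2.png

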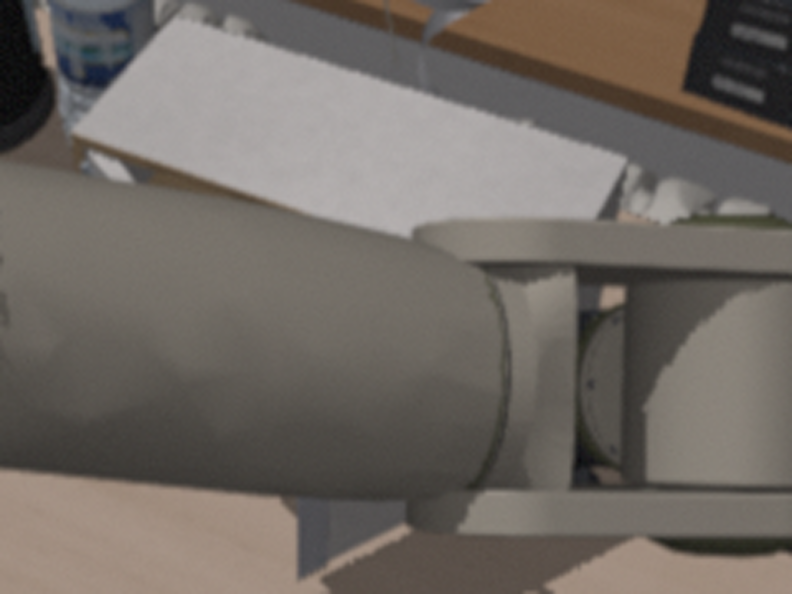

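Emit:
drive_tool(
  commands="0 0.2 0 0 0 -0.12 0;0 0.24 0 0 0 -0.12 0;0 0.24 0 0 0 -0.12 0;0 0.24 0 0 0 -0.12 0;0 0.24 0 0 0 -0.12 0;0 0.24 0 0 0 -0.12 0;0 0.24 0 0 0 -0.12 0;0 0.24 0 0 0 -0.12 0;0 0.24 0 0 0 -0.12 0;0 0.24 0 0 0 -0.12 0;0 0.2 0 0 0 -0.04 0;0 0.06 0 0 0 0 0;0 0 0 0 0 0 0;0 0 0 0 0 0 0",
)

```text
time_s: 11.53
eef_pos: [548.2, -4.6, 275.5]
ee_rot: [0.261, 0.631, 0.68, 0.268]
force: [-0.2, -0.1, 0.2]
grip_width: 0.003
grip_force: 0.0
```

Run:
```python
from h import *
s=st(); p=capture("wrist"); 
for k in ["left_handle","right_handle"]: print(k,[(b["position"],b["confidence"]) for b in boxes_of(p,k)[:2]])
print(wproj(p,s,(599,1,176)),wproj(p,s,(577,-206,176)))
h=np.array([692,93.5]); y0=.0255
def bar(q):
    d=np.array([-np.sin(q-y0),-np.cos(q-y0)]); n=np.array([np.cos(q-y0),-np.sin(q-y0)]); return h+125*d-35*n
for q in [.55,.53,.5,.4,.3,.2,.1,0,-.05,-.1,-.17]: print(q,bar(q).round(1))
```

```text
t 11.5333 tcp [548.2  -4.6 275.5] a [ 0.693  0.035 -0.72 ] y [0.718 0.06  0.693] F [-0.2 -0.1  0.2] q [-0.34  0.04  1.94  0.57  0.51 -0.83] gw 0.003
left_handle [([295.6, 155.2], 0.7)]
right_handle [([165.9, 318.4], 0.69)]
(np.float64(275.24442160724465), np.float64(197.8773344153681)) (np.float64(245.9373860081771), np.float64(451.3939741611333))
0.55 [599.1   2.8]
0.53 [600.9   1. ]
0.5 [603.8  -1.7]
0.4 [613.7 -10. ]
0.3 [624.4 -17.3]
0.2 [635.8 -23.5]
0.1 [647.8 -28.5]
0 [660.2 -32.4]
-0.05 [666.5 -33.8]
-0.1 [672.9 -34.9]
-0.17 [681.9 -35.9]
```

Run:
```python
from h import *
s=sense(); p=capture("wrist"); im=p["pixels"].copy()
for X in [(600,1,176),(577,-206,176)]: cv2.circle(im,tuple(int(round(c)) for c in wproj(p,s,X)),3,(0,0,255),-1)
cv2.imwrite("pics/w4.png",im)
```

```text
(no output)
```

View pics/w4.png

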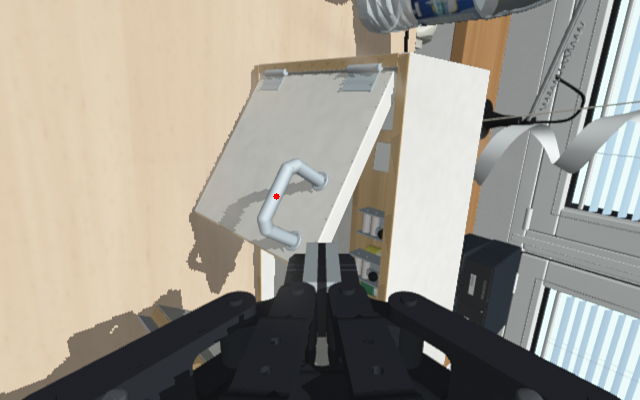

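The projected point (276,197) falls on the left handle bar, so the model holds. I'll lower the closed fingers in front of the bar and swing the leaf in.

Emit:
drive_tool(
  commands="0.05 0.03 -0.2 0 0 -0.03 0;0.03 0.03 -0.2 0 0 -0.03 0;0 0 -0.2 0 0 0 0;0 0 -0.15 0 0 0 0;0 0 -0.09 0 0 0 0;0.1 0 0 0 0 0 0;0.1 0 0 0 0 0 0;0.05 -0.03 0 0 0 0 0;0.05 -0.03 0 0 0 0 0;0 0 0 0 0 0 0;0 0 0 0 0 0 0",
)

```text
time_s: 12.65
eef_pos: [586.0, -4.8, 191.6]
ee_rot: [0.267, 0.648, 0.664, 0.261]
force: [0.0, 0.5, 0.6]
grip_width: -0.002
grip_force: 0.0
```

Emit:
drive_tool(
  commands="0.04 -0.025 0 0 0 0 0;0.04 -0.025 0 0 0 0 0;0.04 -0.025 0 0 0 0 0;0.04 -0.025 0 0 0 0 0;0.04 -0.025 0 0 0 0 0;0.04 -0.025 0 0 0 0 0;0.04 -0.022 0 0 0 0 0;0.04 -0.02 0 0 0 0 0;0.04 -0.015 0 0 0 0 0;0.04 -0.015 0 0 0 0 0;0 0 0 0 0 0 0;0 0 0 0 0 0 0",
)

```text
time_s: 13.65
eef_pos: [626.1, -26.4, 191.5]
ee_rot: [0.267, 0.647, 0.664, 0.262]
force: [-0.0, -0.0, -0.8]
grip_width: 0.003
grip_force: 0.0
```

Run:
```python
from h import *
s=st(); p=capture("wrist"); im=p["pixels"].copy()
for k in ["left_handle"]: print(k,[(b["position"],b["confidence"]) for b in boxes_of(p,k)[:2]])
print(wproj(p,s,s["eef_pos"]+22*Rq(s["ee_rot"]).as_matrix()[:,2]),wproj(p,s,(644,-27,176)))
cv2.imwrite("pics/w5.png",im)
```

```text
t 13.65 tcp [626.1 -26.4 191.5] a [ 0.694  0.001 -0.72 ] y [0.72  0.025 0.693] F [-0.  -0.  -0.8] q [-0.31  0.32  1.84  0.75  0.32 -0.98] gw 0.003
left_handle [([344.3, 127.8], 0.81)]
(np.float64(321.30102594136247), np.float64(257.25160554293313)) (np.float64(325.81759107809677), np.float64(257.17878785768147))
```

View pics/w5.png

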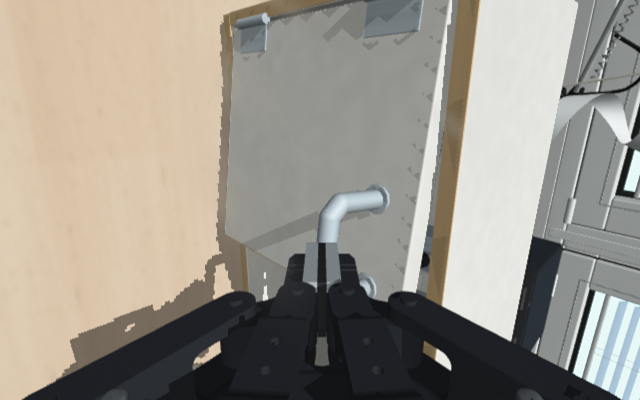

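The tip face bears on the middle of the bar at (322,245), and the leaf is nearly flush. Now I'll press in slowly.

Emit:
drive_tool(
  commands="0.03 -0.01 0 0 0 0 0;0.03 -0.01 0 0 0 0 0;0.02 -0.01 0 0 0 0 0;0.01 0 0 0 0 0 0;0 0 0 0 0 0 0;0 0 0 0 0 0 0",
)

```text
time_s: 14.25
eef_pos: [635.1, -29.5, 191.7]
ee_rot: [0.267, 0.647, 0.664, 0.262]
force: [0.2, 0.5, -0.3]
grip_width: 0.003
grip_force: 0.0
```

Emit:
drive_tool(
  commands="0.01 0 0 0 0 0 0;0.01 0 0 0 0 0 0;0.01 0 0 0 0 0 0;0 0 0 0 0 0 0;0 0 0 0 0 0 0",
)

```text
time_s: 14.67
eef_pos: [638.2, -29.4, 191.7]
ee_rot: [0.267, 0.647, 0.664, 0.262]
force: [0.3, 0.5, 0.7]
grip_width: 0.0
grip_force: 0.0
```

Emit:
drive_tool(
  commands="0.01 0 0 0 0 0 0;0.01 0 0 0 0 0 0;0.01 0 0 0 0 0 0;0 0 0 0 0 0 0;0 0 0 0 0 0 0",
)

```text
time_s: 15.08
eef_pos: [641.2, -29.4, 191.7]
ee_rot: [0.267, 0.647, 0.664, 0.262]
force: [0.1, -0.4, 0.0]
grip_width: 0.003
grip_force: 0.0
```

Emit:
drive_tool(
  commands="0.01 0 0 0 0 0 0;0.01 0 0 0 0 0 0;0.01 0 0 0 0 0 0;0 0 0 0 0 0 0;0 0 0 0 0 0 0",
)

```text
time_s: 15.5
eef_pos: [644.2, -29.5, 191.7]
ee_rot: [0.267, 0.647, 0.664, 0.262]
force: [0.1, 0.3, 0.7]
grip_width: -0.0
grip_force: 0.0
```

Emit:
drive_tool(
  commands="0.01 -0.01 0 0 0 0 0;0.01 0 0 0 0 0 0;0.01 0 0 0 0 0 0;0 0 0 0 0 0 0;0 0 0 0 0 0 0",
)

```text
time_s: 15.92
eef_pos: [647.0, -30.6, 191.7]
ee_rot: [0.267, 0.647, 0.664, 0.261]
force: [-3.8, -0.9, 1.3]
grip_width: 0.004
grip_force: 2.0
```

Emit:
drive_tool(
  commands="0.01 0 0 0 0 0 0;0 0 0 0 0 0 0;0 0 0 0 0 0 0",
)

```text
time_s: 16.17
eef_pos: [647.9, -30.8, 191.6]
ee_rot: [0.267, 0.647, 0.664, 0.261]
force: [-7.5, -3.1, 3.8]
grip_width: -0.0
grip_force: 3.6
```

Emit:
drive_tool(
  commands="0.007 0 0 0 0 0 0;0 0 0 0 0 0 0;0 0 0 0 0 0 0",
)

```text
time_s: 16.42
eef_pos: [648.6, -30.9, 191.7]
ee_rot: [0.268, 0.647, 0.664, 0.261]
force: [-7.9, -3.6, 3.5]
grip_width: 0.0
grip_force: 3.5
```

Emit:
drive_tool(
  commands="0.007 0 0 0 0 0 0;0 0 0 0 0 0 0;0 0 0 0 0 0 0",
)

```text
time_s: 16.67
eef_pos: [649.4, -31.0, 191.8]
ee_rot: [0.268, 0.647, 0.664, 0.261]
force: [-6.2, -3.5, 1.7]
grip_width: 0.001
grip_force: 2.8
```

Emit:
drive_tool(
  commands="0.007 0 0 0 0 0 0;0 0 0 0 0 0 0;0 0 0 0 0 0 0",
)

```text
time_s: 16.92
eef_pos: [650.3, -30.8, 191.9]
ee_rot: [0.268, 0.647, 0.664, 0.262]
force: [-2.4, -1.5, 1.4]
grip_width: 0.001
grip_force: 1.5
```

Emit:
drive_tool(
  commands="0.007 0 0 0 0 0 0;0 0 0 0 0 0 0;0 0 0 0 0 0 0",
)

```text
time_s: 17.17
eef_pos: [651.0, -30.2, 191.6]
ee_rot: [0.267, 0.647, 0.664, 0.262]
force: [0.0, -0.4, -0.1]
grip_width: -0.003
grip_force: 0.0
```

Emit:
drive_tool(
  commands="0.01 0 0 0 0 0 0;0 0 0 0 0 0 0;0 0 0 0 0 0 0",
)

```text
time_s: 17.42
eef_pos: [651.9, -30.3, 191.6]
ee_rot: [0.267, 0.647, 0.664, 0.262]
force: [0.5, 0.3, -0.1]
grip_width: 0.002
grip_force: 0.0
```

Emit:
drive_tool(
  commands="0.01 0 0 0 0 0 0;0 0 0 0 0 0 0;0 0 0 0 0 0 0",
)

```text
time_s: 17.67
eef_pos: [652.8, -30.4, 191.6]
ee_rot: [0.267, 0.647, 0.664, 0.262]
force: [-2.2, -0.3, 0.6]
grip_width: 0.003
grip_force: 1.1
```

Emit:
drive_tool(
  commands="0.004 0 0 0 0 0 0;0 0 0 0 0 0 0;0 0 0 0 0 0 0",
)

```text
time_s: 17.92
eef_pos: [653.1, -30.4, 191.5]
ee_rot: [0.267, 0.647, 0.664, 0.261]
force: [-5.2, -0.8, 0.9]
grip_width: 0.003
grip_force: 2.4
```

Emit:
drive_tool(
  commands="-0.1 0 0.05 0 0 0 0;-0.2 0 0.2 0 0 0 0;-0.2 0 0.25 0 0 0 0;-0.05 -0.1 0.25 0 0 0.1 0;-0.05 -0.2 0.15 0 0 0.114 0;-0.05 -0.22 0 0 0 0.114 0;-0.05 -0.22 0 0 0 0.114 0;-0.05 -0.22 0 0 0 0.114 0;-0.05 -0.22 0 0 0 0.114 0;-0.05 -0.22 0 0 0 0.114 0;-0.05 -0.22 0 0 0 0.114 0;-0.05 -0.22 0 0 0 0.114 0;-0.05 -0.22 0 0 0 0.114 0;-0.05 -0.22 0 0 0 0.114 0;0 -0.06 0 0 0 0.11 0;0 0 0 0 0 0 0;0 0 0 0 0 0 0",
)

```text
time_s: 19.33
eef_pos: [548.7, -264.7, 281.1]
ee_rot: [0.099, 0.224, 0.9, 0.361]
force: [-0.9, 0.7, 0.0]
grip_width: -0.001
grip_force: 0.0
```

Run:
```python
from h import *
s=st(); p=capture("wrist")
for k in ["left_handle","right_handle"]: print(k,[(b["position"],b["confidence"]) for b in boxes_of(p,k)[:2]])
h=np.array([700.5,-241.5]); y0=.0255
def bn(q):
    q=q+y0; d=np.array([-np.sin(q),np.cos(q)]); n=np.array([np.cos(q),np.sin(q)]); return h+125*d-35*n,n
for q in [.9,.98,1.05]: print(q,bn(q)[0].round(1),wproj(p,s,(*bn(q)[0],176)))
for q in [.98,.9,.8,.7,.6,.5,.4,.3,.2,.1,.0]: b,n=bn(q); print(q,(b-15.3*n).round(1))
```

```text
t 19.3333 tcp [ 548.7 -264.7  281.1] a [ 0.339  0.606 -0.72 ] y [0.332 0.639 0.694] F [-0.9  0.7  0. ] q [-0.91  0.55  1.23  0.7   1.68 -2.03] gw -0.001
left_handle [([409.0, 153.5], 0.88), ([369.5, 189.2], 0.71)]
right_handle [([278.6, 183.9], 0.58)]
0.9 [ 579.6 -194.3] (np.float64(297.68299381018426), np.float64(184.38219071942262))
0.98 [ 576.2 -204.1] (np.float64(287.0058894387562), np.float64(188.9409759127422))
1.05 [ 573.9 -212.9] (np.float64(277.39393583732357), np.float64(193.97728701958317))
0.98 [ 568. -217.]
0.9 [ 570.4 -206.5]
0.8 [ 574.5 -193.7]
0.7 [ 579.9 -181.4]
0.6 [ 586.5 -169.6]
0.5 [ 594.3 -158.6]
0.4 [ 603.1 -148.4]
0.3 [ 612.9 -139.1]
0.2 [ 623.5 -130.9]
0.1 [ 634.9 -123.8]
0.0 [ 647.  -117.8]
```

Emit:
drive_tool(
  commands="0.02 0.1 -0.2 0 0 0 0;0 0.05 -0.25 0 0 0 0;0 0 -0.25 0 0 0 0;0 0 -0.15 0 0 0 0;0 0 -0.05 0 0 0 0;0 0 0 0 0 0 0;0.06 0.11 0 0 0 0 0;0.06 0.11 0 0 0 -0.02 0;0.05 0.11 0 0 0 -0.05 0;0.02 0.1 0 0 0 -0.1 0;0 0 0 0 0 0 0",
)

```text
time_s: 20.4
eef_pos: [569.8, -204.1, 193.4]
ee_rot: [0.123, 0.282, 0.883, 0.353]
force: [-0.3, -0.5, 0.6]
grip_width: 0.003
grip_force: 0.0
```

Emit:
drive_tool(
  commands="0.02 0.05 -0.01 0 0 -0.06 0;0.02 0.054 -0.01 0 0 -0.064 0;0.027 0.062 0 0 0 -0.064 0;0.027 0.062 0 0 0 -0.064 0;0.033 0.06 0 0 0 -0.064 0;0.033 0.06 0 0 0 -0.064 0;0.039 0.055 0 0 0 -0.064 0;0.039 0.055 0 0 0 -0.064 0;0.044 0.051 0 0 0 -0.064 0;0.044 0.051 0 0 0 -0.064 0;0 0 0 0 0 0 0;0 0 0 0 0 0 0",
)

```text
time_s: 21.4
eef_pos: [602.4, -150.3, 190.8]
ee_rot: [0.206, 0.49, 0.787, 0.313]
force: [-0.4, -0.8, 1.2]
grip_width: 0.001
grip_force: 0.0
```

Run:
```python
from h import *
s=st(); p=capture("wrist")
print([(b["position"],b["confidence"]) for b in boxes_of(p,"right_handle")[:2]], wproj(p,s,s["eef_pos"]+22*Rq(s["ee_rot"]).as_matrix()[:,2]))
```

```text
t 21.4 tcp [ 602.4 -150.3  190.8] a [ 0.631  0.29  -0.719] y [0.643 0.324 0.694] F [-0.4 -0.8  1.2] q [-0.69  0.4   1.72  0.95  0.88 -1.73] gw 0.001
[([321.3, 198.4], 0.56)] (np.float64(321.02462055212), np.float64(257.2284084882391))
```

Emit:
drive_tool(
  commands="0.047 0.047 0.005 0 0 -0.07 0;0.048 0.045 0 0 0 -0.07 0;0.049 0.042 0 0 0 -0.07 0;0.05 0.04 0 0 0 -0.07 0;0.05 0.038 0 0 0 -0.07 0;0.04 0.028 0 0 0 -0.07 0;0 0 0 0 0 0 0;0 0 0 0 0 0 0",
)

```text
time_s: 22.17
eef_pos: [630.4, -126.5, 190.3]
ee_rot: [0.254, 0.613, 0.696, 0.275]
force: [0.3, -0.9, -0.6]
grip_width: 0.004
grip_force: 0.0
```

Emit:
drive_tool(
  commands="0.01 0.005 0 0 0 -0.03 0;0.01 0.005 0 0 0 -0.03 0;0.01 0.005 0 0 0 -0.03 0;0 0 0 0 0 0 0;0 0 0 0 0 0 0",
)

```text
time_s: 22.58
eef_pos: [633.3, -125.5, 190.2]
ee_rot: [0.264, 0.638, 0.673, 0.265]
force: [0.2, -0.7, -0.1]
grip_width: 0.002
grip_force: 0.0
```

Emit:
drive_tool(
  commands="0.01 0.005 0 0 0 -0.02 0;0.01 0.005 0 0 0 0 0;0.01 0.005 0 0 0 0 0;0 0 0 0 0 0 0;0 0 0 0 0 0 0",
)

```text
time_s: 23.0
eef_pos: [636.3, -123.6, 190.2]
ee_rot: [0.266, 0.644, 0.668, 0.263]
force: [-0.4, -0.3, 0.1]
grip_width: 0.005
grip_force: 0.0
```

Emit:
drive_tool(
  commands="0.01 0.005 0 0 0 0 0;0.01 0.005 0 0 0 0 0;0.01 0.005 0 0 0 0 0;0 0 0 0 0 0 0;0 0 0 0 0 0 0",
)

```text
time_s: 23.42
eef_pos: [639.4, -121.9, 190.2]
ee_rot: [0.266, 0.644, 0.668, 0.263]
force: [0.3, -0.3, -0.2]
grip_width: -0.005
grip_force: 0.0
```

Emit:
drive_tool(
  commands="0.01 0.003 0 0 0 0 0;0.01 0.003 0 0 0 0 0;0 0 0 0 0 0 0;0 0 0 0 0 0 0",
)

```text
time_s: 23.75
eef_pos: [641.1, -121.4, 190.1]
ee_rot: [0.266, 0.644, 0.668, 0.263]
force: [-5.3, -0.5, 2.2]
grip_width: 0.002
grip_force: 2.9
```

Emit:
drive_tool(
  commands="0.008 0.003 0 0 0 0 0;0 0 0 0 0 0 0;0 0 0 0 0 0 0",
)

```text
time_s: 24.0
eef_pos: [641.9, -121.0, 190.1]
ee_rot: [0.266, 0.644, 0.668, 0.263]
force: [-5.0, -0.7, 1.8]
grip_width: -0.001
grip_force: 2.6
```

Emit:
drive_tool(
  commands="0.008 0.003 0 0 0 0 0;0 0 0 0 0 0 0;0 0 0 0 0 0 0",
)

```text
time_s: 24.25
eef_pos: [642.8, -120.7, 190.2]
ee_rot: [0.266, 0.644, 0.668, 0.263]
force: [-4.1, 0.2, 2.0]
grip_width: -0.0
grip_force: 2.0
```

Emit:
drive_tool(
  commands="0.008 0.003 0 0 0 0 0;0 0 0 0 0 0 0;0 0 0 0 0 0 0",
)

```text
time_s: 24.5
eef_pos: [643.9, -120.5, 190.2]
ee_rot: [0.266, 0.644, 0.668, 0.263]
force: [-0.7, 0.4, 0.8]
grip_width: 0.002
grip_force: 0.0
```

Emit:
drive_tool(
  commands="0.008 0.002 0 0 0 0 0;0 0 0 0 0 0 0;0 0 0 0 0 0 0",
)

```text
time_s: 24.75
eef_pos: [644.6, -120.2, 190.2]
ee_rot: [0.266, 0.644, 0.668, 0.263]
force: [-0.4, -0.7, 0.7]
grip_width: 0.003
grip_force: 0.0
```

Free again, so it has snapped. I'll find the stop gently to confirm.

Emit:
drive_tool(
  commands="0.008 0 0 0 0 0 0;0 0 0 0 0 0 0;0 0 0 0 0 0 0",
)

```text
time_s: 25.0
eef_pos: [645.4, -120.3, 190.2]
ee_rot: [0.266, 0.644, 0.668, 0.263]
force: [-0.1, -0.4, 0.1]
grip_width: 0.001
grip_force: 0.0
```

Emit:
drive_tool(
  commands="0.008 0 0 0 0 0 0;0 0 0 0 0 0 0;0 0 0 0 0 0 0",
)

```text
time_s: 25.25
eef_pos: [646.1, -120.3, 190.3]
ee_rot: [0.266, 0.644, 0.668, 0.263]
force: [0.9, 0.1, 0.2]
grip_width: 0.003
grip_force: 0.0
```

Emit:
drive_tool(
  commands="0.008 0 0 0 0 0 0;0 0 0 0 0 0 0;0 0 0 0 0 0 0",
)

```text
time_s: 25.5
eef_pos: [646.8, -120.2, 190.2]
ee_rot: [0.266, 0.644, 0.668, 0.263]
force: [-4.6, 0.5, 2.4]
grip_width: -0.005
grip_force: 2.3
```

Emit:
drive_tool(
  commands="0.004 0 0 0 0 0 0;0 0 0 0 0 0 0;0 0 0 0 0 0 0",
)

```text
time_s: 25.75
eef_pos: [647.0, -120.1, 190.2]
ee_rot: [0.266, 0.644, 0.668, 0.263]
force: [-7.2, 0.6, 3.1]
grip_width: 0.004
grip_force: 3.8
```

Emit:
drive_tool(
  commands="-0.05 0 0 0 0 0 0;-0.15 0 0.1 0 0 0 0;-0.2 0 0.2 0 0 0 0;-0.2 0 0.2 0 0 0 0;-0.2 0 0.2 0 0 0 0;-0.2 0 0.2 0 0 0 0;-0.2 0 0.1 0 0 0 0;0 0 0 0 0 0 0;0 0 0 0 0 0 0;0 0 0 0 0 0 0",
)

```text
time_s: 26.58
eef_pos: [527.5, -120.3, 289.9]
ee_rot: [0.266, 0.644, 0.668, 0.263]
force: [0.1, -0.4, -0.1]
grip_width: 0.0
grip_force: 0.0
```

Run:
```python
from h import *
s=st(); p=capture("wrist")
for k in ["left_handle","right_handle"]: print(k,[(b["position"],b["confidence"]) for b in boxes_of(p,k)[:2]])
for X in [(668,-34,176),(662.5,-117.5,176),(685,-34,176),(679,-117,176)]: print(wproj(p,s,X))
```

```text
t 26.5833 tcp [ 527.5 -120.3  289.9] a [ 0.694  0.009 -0.72 ] y [0.72  0.033 0.694] F [ 0.1 -0.4 -0.1] q [-0.64  0.02  1.92  0.72  0.69 -1.12] gw 0.0
left_handle []
right_handle [([334.5, 179.1], 0.82)]
(np.float64(351.32352323468604), np.float64(80.98348388698743))
(np.float64(341.9092270482515), np.float64(179.56317989811018))
(np.float64(364.301555497927), np.float64(82.166616553986))
(np.float64(354.12694752735604), np.float64(176.68851231791626))
```

Run:
```python
from h import *
s=sense()
for n in ["wrist","scene","top"]:
    p=capture(n); cv2.imwrite(f"pics/z_{n}.png",p["pixels"])
    for k in ["left_handle","right_handle","left_leaf","right_leaf"]: print(n,k,[(b["position"],b["confidence"]) for b in boxes_of(p,k)[:2]])
# bar profile in wrist picture: row through bar middle
w=cv2.imread("pics/z_wrist.png",0); print(w[178:181,315:400].mean(0).round().astype(int).tolist()); print(w[80:83,320:410].mean(0).round().astype(int).tolist())
```

```text
wrist left_handle [([334.8, 54.9], 0.69)]
wrist right_handle [([334.2, 181.3], 0.91)]
wrist left_leaf [([336.7, 56.1], 0.81)]
wrist right_leaf [([335.4, 188.6], 0.81)]
scene left_handle [([228.8, 217.2], 0.76)]
scene right_handle [([319.1, 200.2], 0.66), ([424.7, 272.8], 0.19)]
scene left_leaf [([230.5, 216.2], 0.64)]
scene right_leaf [([318.3, 203.0], 0.83), ([230.1, 217.7], 0.3)]
top left_handle [([295.2, 138.2], 0.87)]
top right_handle [([339.0, 170.8], 0.73), ([293.4, 141.2], 0.39)]
top left_leaf [([291.5, 141.0], 0.91)]
top right_leaf [([339.9, 169.9], 0.64)]
[130, 129, 130, 130, 131, 133, 134, 138, 142, 142, 144, 144, 144, 144, 145, 146, 146, 146, 146, 146, 147, 146, 136, 99, 118, 147, 169, 186, 199, 204, 207, 206, 202, 186, 137, 144, 146, 146, 146, 145, 145, 144, 144, 144, 145, 145, 144, 143, 143, 144, 144, 144, 146, 146, 146, 145, 144, 144, 144, 144, 145, 146, 147, 147, 148, 149, 146, 136, 135, 136, 135, 135, 142, 155, 139, 122, 115, 114, 114, 114, 107, 106, 114, 144, 219]
[137, 137, 137, 137, 137, 137, 137, 137, 137, 138, 139, 138, 140, 140, 138, 135, 131, 129, 129, 129, 130, 130, 131, 132, 132, 131, 126, 92, 104, 128, 152, 172, 188, 202, 209, 213, 213, 202, 180, 133, 129, 130, 130, 130, 130, 130, 131, 131, 131, 132, 132, 132, 133, 133, 134, 135, 135, 136, 136, 136, 137, 138, 138, 139, 139, 140, 141, 141, 142, 142, 143, 143, 144, 144, 143, 143, 142, 133, 124, 123, 122, 121, 121, 119, 119, 129, 169, 225, 236, 236]
```

Both bars sit where the home positions predict: columns 343.5 and 353 against 342 and 351. The robot is clear, so I'm handing in.

```bash
python3 -c "
from rig import *
print(finish_job())"
```

```text
the job is handed in; nothing more can be done
None
```

I opened the right leaf, pressed the left leaf home and then the right leaf home over it. Each snapped in and met its stop at about 7 N or less. I handed the job in at about 27 s with the robot clear. My first descent put the gripper on the roof edge at about 60 N, and I don't know whether that counts against the 40 N body limit. I saw no sign of the jars or carton being touched but did not re-measure them, and no verdict came back.

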